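# Draw the steel core from the lab solenoid and rack it

### The job

This solenoid is being changed over to an air core. First put its current switch, the red push-pull knob on the sloping control box that is now pulled right out, to stand-by at its middle click; then draw the long steel core straight out of the tube hand over hand, keeping it level and shifting your grip along so that you hold it by its middle as the last of it leaves the tube. Lay it down, without dropping it, in the empty middle pair of notches of the wooden rod rack so that its ends stick out about evenly, and leave the other rods and everything else on the table as they are.

Things in the scene. Friction and masses are not known exactly. Their poses are not given: they have to be found in the camera images.
- coil: Fixed solenoid unit: level copper-wound tube on a wooden board between two black square cheeks (140 mm wide, 12 mm thick, from 15 to 155 mm above the table). Origin on the table under the tube's axis, in the plane of the front cheek's outer face; x points into the tube (away from the robot), z up. A blue control box is bolted on at its right (-y).
- coil_mouth (a point): Centre of the tube's mouth, 85 mm above the table, 4 mm in front of the front cheek; axes as coil. The bore is 16 mm wide, 479 mm long, level and open at both ends; the core lies on its bottom, its axis 2 mm below the bore's.
- terminal_shelf (a point): Centre of the clear plastic terminal shelf above the mouth: 100 mm wide, 6 mm thick, underside 137 mm above the table, jutting 37 mm out of the front cheek, with three binding posts (173 mm above the table) on it. It hangs over the core's short stub, so a gripper cannot come straight down there at the start: it must lean back and reach in from the front. Axes as coil.
- control_panel (a point): Middle of the control box's sloping panel. z points out of the panel, 25 degrees from vertical, leaning towards the robot. The box is 140 mm wide; its near side face is 95 mm to the right of the tube's axis; it runs from 100 mm in front of the front cheek's face (there 55 mm high) to 90 mm behind it (125 mm high).
- switch (a joint): How far the red push-pull knob is pulled out along its axis, in m: 0 = pushed right in, 0.012 = middle click (stand-by), 0.024 = pulled right out. It starts pulled right out. It snaps by itself into the nearest of the three clicks from about 4 mm away and stays there; moving it out of a click takes 6 to 10 N.
- switch_head (a point): Centre of the red knob head (34 mm across, 16 mm thick, sides free all round) on a 14 mm stem with two yellow rings (both show when out, one at the middle click, none when in). z is the knob's axis, square to the panel, the way it is pulled; 25 degrees from vertical, leaning towards the robot. Moves with the knob: 40 mm off the panel when out, 28 at the middle, 16 when in.
- core_head (a point): Centre of the near end face of the core, a plain steel rod 12 mm in diameter and 500 mm long, about 0.44 kg, loose in the tube; this end is painted yellow for 14 mm. x runs along the rod from this end towards the other, so the core's middle is at x = 250 mm and its far end at x = 500 mm. At the start this end stands 30 to 38 mm out of the tube's mouth.
- rack: Fixed wooden rod rack, 270 mm long (x), 230 mm wide (y). Origin: centre of its underside, on the table. Two upright boards, 16 mm thick, at x = -115 and +115 mm, each with V notches (90 degrees, 36 mm wide, from 75 up to the board's top at 93 mm above the table) at y = -75, 0 and +75 mm. 300 mm rods, 12 mm thick, lie in the outer notches; the middle pair is empty.
- rack_notch (a point): Where the middle of the core belongs: the axis of a 12 mm rod lying in the middle notches, half-way between the boards, 83.5 mm above the table. x along the notches, z up.
- rod_brass: Brass rod in an outer notch of the rack, to be left alone; origin at its centre, x along it.
- rod_alu: Aluminium rod in the other outer notch, to be left alone; origin at its centre, x along it.
- lamp_box: Orange lamp box, 120 x 62 x 46 mm plus a lamp dome and two posts (68 mm in all); origin under its centre. Bystander.
- compass: Round brass compass, 52 mm in diameter, 15 mm high; origin under its centre. Bystander.
- bridge: Clear plastic bridge with a green and a yellow terminal, 160 x 90 mm, 82 mm high; origin on the table under its centre. Bystander.
- clip_block: Green block with two clips, 34 x 34 mm, 79 mm high; origin under its centre. Bystander.

How it is judged:
By the outcome, as a careful person would: the job done as asked, in the order asked, and still so for the second after the job is handed in, with the robot touching nothing.
It also fails if it takes over 64 s, if anything falls off the work surface, if the arm or the gripper's body presses on something with over 40 N, if the wrist force passes 120 N, or if a joint passes its speed limit or range.

### The arm

A 6-joint arm with a two-finger parallel gripper is mounted at the origin on the work surface. World frame = base frame: x ahead of the robot, y to its left, z up, the work surface at z = 0. Lengths are in m, angles in rad, forces in N, time in s.
With the tool pointing down it reaches from about 0.4 to 0.925 m from the base axis. Payload 12.5 kg.
Tool frame: the origin (TCP) lies where the fingers leave the gripper's body, on its centre line; the fingertips stand 78 mm ahead of it and the grasp point (between the pads) lies 59 mm ahead of it; z points along the fingers, y is the line along which they close (so a half turn about z gives the same grasp; the last joint's range is limited). The gripper opens to 95 mm and grips with 3 to 60 N. Pads are 20 mm wide; open, the fingers measure 119 mm over their backs; the gripper's body (75 mm by 180 mm) begins 59 mm behind the grasp point.
Start: joints at [-1.406, 0.491, 1.559, -0, 1.092, -0.106], TCP at [0.167, -0.602, 0.292] pointing down, gripper open.
Joint ranges: [-3.1, 3.1], [-0.84, 2.19], [0.05, 2.79], [-1.13, 4.28], [0.06, 2.93], [-2.69, 2.69]. Speed limits (rad/s): [2.22, 2.22, 2.79, 3.14, 3.14, 3.14].

### API

Orientations are given as a rotation vector (axis times angle).
In Python, from workcell import env gives the robot as it stands. Calls block until the motion is done:
- env.move_to(position, orientation): joint-space move of the TCP to a pose.
- env.servo_line(position, orientation=None, vel=0.15): straight line of the TCP; orientation=None keeps the orientation; vel is the mean speed in m/s.
- env.movej(angles): joint-space move.
- env.set_gripper(opening, effort=None): opening from 0.0 (shut) to 1.0 (fully open); effort is the grip in N (None keeps the last); returns when the fingers have stopped.
- env.dwell(seconds).
- env.ik(position, orientation): joint angles nearest the present ones, or None.
- env.snapshot(name): name is "side" or "top" or "wrist"; returns the picture (400x640x3 uint8, red, green, blue); there is no depth.
- env.camera_model(name): a dict with "fx", "fy", "cx", "cy" (pixels), "k1" (the pictures are not rectified: a ray, as slopes to the right and down, at radius r is drawn at 1 + k1 r^2 times it, then the intrinsics apply), "R" (3x3) and "t" (3): a world point X has camera coordinates R X + t; the wrist camera has in their place "hand_eye" (4x4, takes a point from camera to tool coordinates, whose origin is the TCP and whose axes are the flange's). Camera axes: x right, y down, z forward; pixel columns grow to the right and rows downward; lengths in m; the calibration is good to about 2 mm. A picture is of the moment at which its call begins: read the wrist's pose just before it. camera_model takes no time and is no camera call.
A pose or a line that the arm cannot do raises env.IKError and nothing moves.
- env.finish_job(): hands the job in; it is judged then, once.
Readings, each from a call of its own:
- env.get_t(): time.
- env.get_joint_pos(): joint angles.
- env.get_joint_velocities(): joint speeds.
- env.get_effort(): joint torques, N m.
- env.get_eef_pos(): TCP position.
- env.get_ee_rot(): TCP orientation.
- env.get_contact_force(): force on the tool from outside, world axes, zero at the start.
- env.get_torque(): the same for the moment, N m.
- env.get_gripper_width(): opening from 0.0 (shut) to 1.0 (fully open).
- env.get_grasp_force(): force on a finger pad.
Only numpy, scipy, OpenCV 4.12 (cv2) and the standard library are available. Lean on these libraries where they do the work, as an engineer would, in place of code of your own. Each camera call takes 0.05 s, during which the arm holds its last target. There are 200 camera calls.

## Working session

There is one attempt and no reset: what is moved stays moved. The work goes in short steps, each a Python script; the robot and the scene stay as the last script left them, time stands still between calls to the robot, and variables do not carry over. Pictures are saved under pics/ and viewed, at most 10 in all, crops included, and the job is handed in when it is done.

```bash
ls; mkdir -p pics
python3 - <<'E'
from workcell import env
import cv2,numpy as np
for n in("side","top","wrist"):
    cv2.imwrite(f"pics/{n}0.png",env.snapshot(n)[:,:,::-1])
    m=env.camera_model(n); print(n,{k:np.round(v,4).tolist() for k,v in m.items()})
print(env.get_t(),env.get_ee_rot())
E
```

```text
pics
side {'fx': 407.596, 'fy': 407.596, 'cx': 325.159, 'cy': 199.9741, 'k1': -0.0402, 'R': [[-0.8587, -0.5124, 0.0022], [-0.317, 0.5278, -0.788], [0.4026, -0.6774, -0.6157]], 't': [0.463, 0.2323, 1.2785]}
top {'fx': 381.9325, 'fy': 381.9325, 'cx': 321.2518, 'cy': 198.7555, 'k1': 0.0014, 'R': [[0.0059, -0.9999, 0.0098], [-0.9961, -0.0068, -0.0879], [0.088, -0.0092, -0.9961]], 't': [0.0073, 0.5289, 1.1217]}
wrist {'fx': 308.2308, 'fy': 308.2308, 'cx': 324.5697, 'cy': 197.1405, 'k1': -0.0484, 'hand_eye': [[0.0007, -0.9586, -0.2847, 0.0809], [1.0, 0.0003, 0.0014, 0.0005], [-0.0013, -0.2847, 0.9586, -0.0916], [0.0, 0.0, 0.0, 1.0]]}
0.15 [-3.11207713e+00 -4.23921187e-01  3.23212962e-05]
```

View pics/top0.png

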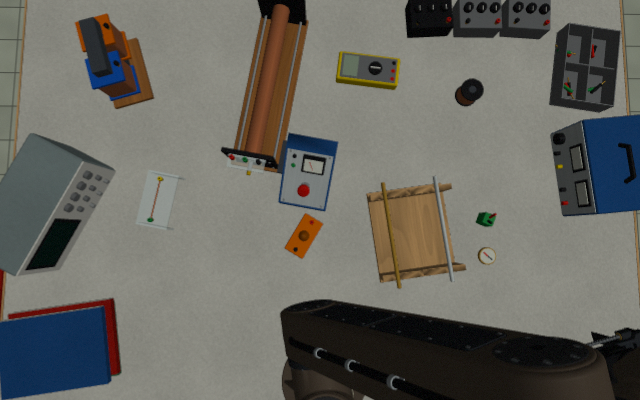

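View pics/side0.png

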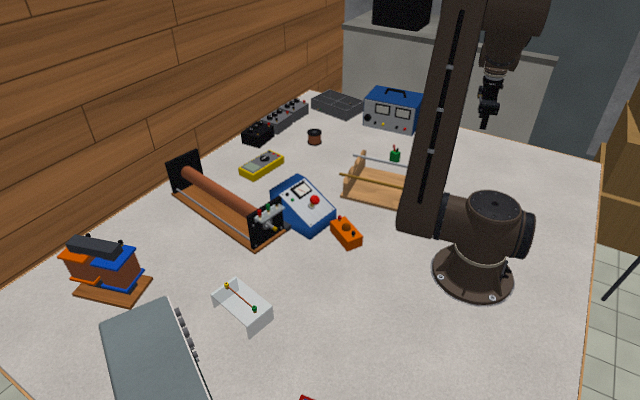

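The top view shows the mouth, with the yellow core end, at about (249,171), the red knob at (303,190), and the rack with brass rod (385,184)-(398,286) and aluminium rod (435,178)-(452,255). The side view shows the same items, with the red knob at (315,200). Next I'll get rough positions, then take closer wrist views.

```bash
cat > h.py <<'E'
from workcell import env
import cv2,numpy as np
from scipy.spatial.transform import Rotation as Rot
def snap(n,f=None):
    if n=="wrist": p,r=env.get_eef_pos(),env.get_ee_rot()
    im=env.snapshot(n); m=env.camera_model(n)
    if n=="wrist":
        T=np.eye(4);T[:3,:3]=Rot.from_rotvec(r).as_matrix();T[:3,3]=p
        T=T@m["hand_eye"];m["R"]=T[:3,:3].T;m["t"]=-T[:3,:3].T@T[:3,3]
    m={k:np.asarray(v) for k,v in m.items()}
    if f: cv2.imwrite(f"pics/{f}.png",im[:,:,::-1]);np.savez(f"pics/{f}.npz",**m)
    return im,m
def load(f): return cv2.imread(f"pics/{f}.png")[:,:,::-1],dict(np.load(f"pics/{f}.npz"))
def ray(m,uv):
    d=np.array([(uv[0]-m["cx"])/m["fx"],(uv[1]-m["cy"])/m["fy"]]);s=d.copy()
    for _ in range(20): s=d/(1+m["k1"]*(s@s))
    R=np.asarray(m["R"]);v=R.T@np.array([*s,1]);return -R.T@np.asarray(m["t"]),v/np.linalg.norm(v)
def onz(m,uv,z):
    o,v=ray(m,uv);return o+v*(z-o[2])/v[2]
def tri(*mu):
    A=np.zeros((3,3));b=np.zeros(3)
    for m,uv in mu:
        o,v=ray(m,uv);P=np.eye(3)-np.outer(v,v);A+=P;b+=P@o
    X=np.linalg.solve(A,b);return X,[np.linalg.norm(np.cross(X-ray(m,u)[0],ray(m,u)[1])) for m,u in mu]
def proj(m,X):
    c=m["R"]@X+m["t"];s=c[:2]/c[2];s=s*(1+m["k1"]*(s@s));return s*m["fx"]+[m["cx"],m["cy"]]
def orient(z,x):  # tool z along fingers, tool x hint
    z=z/np.linalg.norm(z);y=np.cross(z,x);y/=np.linalg.norm(y)
    return Rot.from_matrix(np.c_[np.cross(y,z),y,z]).as_rotvec()
def tcp(g,rv,d=.059): return np.asarray(g)-Rot.from_rotvec(rv).as_matrix()[:,2]*d
E
python3 - <<'E'
from h import *
m=env.camera_model("top");m={k:np.asarray(v) for k,v in m.items()}
for n,uv,z in [("mouth",(249,165),.085),("head",(249,172),.083),("knob",(303,190),.12),("cheekfarL",(262,8),.155),("cheekfarR",(304,11),.155),("nearL",(222,150),.155),("nearR",(276,166),.155),("br1",(385,184),.085),("br2",(398,286),.085),("al1",(435,178),.085),("al2",(452,255),.085),("lamp",(303,236),.05)]: print(n,onz(m,uv,z).round(3))
print(Rot.from_rotvec(env.get_ee_rot()).as_matrix().round(2))
# test wrist view poses
dn=np.array([0,0,-1.])
for p in [(.45,.1,.4),(.45,.1,.35),(.42,-.25,.35)]:
  for x in [(1,0,0),(-1,0,0)]:
    q=env.ik(np.array(p),orient(dn,np.array(x,float))); print(p,x,None if q is None else np.round(q,2))
E
```

```text
mouth [0.619 0.218 0.085]
head [0.599 0.218 0.083]
knob [0.544 0.062 0.12 ]
cheekfarL [1.046 0.179 0.155]
cheekfarR [1.039 0.063 0.155]
nearL [0.646 0.278 0.155]
nearR [0.604 0.133 0.155]
br1 [ 0.567 -0.17   0.085]
br2 [ 0.281 -0.204  0.085]
al1 [ 0.585 -0.313  0.085]
al2 [ 0.367 -0.357  0.085]
lamp [0.418 0.063 0.05 ]
[[ 0.96  0.27 -0.  ]
 [ 0.27 -0.96  0.  ]
 [ 0.   -0.   -1.  ]]
(0.45, 0.1, 0.4) (1, 0, 0) [ 0.08  0.15  1.78 -0.    1.22  1.65]
(0.45, 0.1, 0.4) (-1, 0, 0) [ 0.08  0.15  1.78 -0.    1.22 -1.5 ]
(0.45, 0.1, 0.35) (1, 0, 0) [ 0.08  0.19  1.86 -0.    1.09  1.65]
(0.45, 0.1, 0.35) (-1, 0, 0) [ 0.08  0.19  1.86 -0.    1.09 -1.5 ]
(0.42, -0.25, 0.35) (1, 0, 0) [-0.67  0.23  1.8  -0.    1.1   0.9 ]
(0.42, -0.25, 0.35) (-1, 0, 0) [-0.67  0.23  1.8   0.    1.1  -2.24]
```

Run:
```python
from h import *
dn=np.array([0,0,-1.])
env.move_to(np.array([.43,-.26,.34]),orient(dn,np.array([1,.0,0])))
snap("wrist","rack1")
u=np.array([np.cos(-.2),np.sin(-.2),0])
def v(a): return np.array([np.cos(a)*u[0],np.cos(a)*u[1],-np.sin(a)])
a=np.radians(50);rv=orient(v(a),np.array([0,0,1.]))
for c,f in [((.57,.13,.1),"c1"),((.57,.23,.1),"c2")]:
    p=np.array(c)-v(a)*.24
    print(env.ik(p,rv)); env.move_to(p,rv); snap("wrist",f)
print(env.get_t(),env.get_contact_force())
cv2.imwrite("pics/a.png",np.hstack([cv2.imread("pics/rack1.png"),cv2.imread("pics/c1.png")])[:,:,:])
im=np.vstack([cv2.imread("pics/rack1.png")[:,:],cv2.imread("pics/c1.png")]);cv2.imwrite("pics/a.png",cv2.resize(im,(480,600)))
```

```text
NoneTraceback (most recent call last):
  File "<stdin>", line 10, in <module>
workcell.IKError: the arm cannot take that pose within its joint ranges
```

View pics/rack1.png

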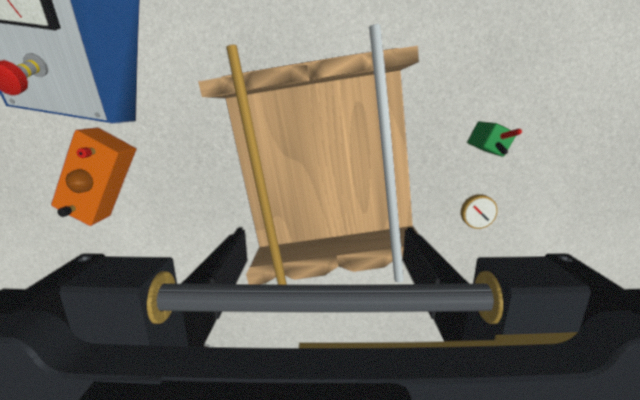

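The rack view shows brass from (232,46) to about (280,280) and aluminium from (375,27) to (398,281). The middle notches are at about (308,70) in the far board and (335,262) in the near one. Next I'll check which tilts are reachable.

Run:
```python
from h import *
u=np.array([np.cos(-.2),np.sin(-.2),0]); mouth=np.array([.619,.218,.083])
def rv(a): 
    a=np.radians(a); z=np.array([np.cos(a)*u[0],np.cos(a)*u[1],-np.sin(a)]); return orient(z,np.array([0,0,1.])+ .5*u)
for a in (30,35,40,45,50,55,65,75,90):
    s=""
    for d in (.02,.05,.08,.1,.15,.2,.25,.27,.3):
        q=env.ik(tcp(mouth-u*d,rv(a)),rv(a)); s+=" %d:%s"%(d*1000,"-" if q is None else "%.1f,%.1f,%.1f"%(q[1],q[2],q[4]))
    print(a,s)
for a in (55,65,75,90):
  for c in ((.57,.15,.1),):
    for r in (.2,.25,.3): print("view",a,r,env.ik(tcp(c,rv(a),r),rv(a)) is not None)
k=np.array([.544,.062,.12]); print("knob",env.ik(tcp(k,rv(65)),rv(65)))
```

```text
30  20:0.8,2.1,0.9 50:0.8,2.2,0.9 80:0.8,2.2,0.9 100:0.8,2.3,1.0 150:0.8,2.3,1.0 200:0.8,2.4,1.1 250:0.8,2.4,1.1 270:0.8,2.4,1.1 300:-
35  20:0.7,2.1,0.7 50:0.7,2.2,0.8 80:0.7,2.2,0.8 100:0.7,2.2,0.8 150:0.7,2.3,0.9 200:0.7,2.4,0.9 250:0.7,2.4,1.0 270:0.7,2.4,1.0 300:-
40  20:0.7,2.1,0.6 50:0.7,2.1,0.6 80:0.7,2.2,0.7 100:0.7,2.2,0.7 150:0.7,2.3,0.8 200:0.7,2.4,0.8 250:0.7,2.4,0.8 270:- 300:-
45  20:0.7,2.1,0.5 50:0.7,2.1,0.5 80:0.6,2.2,0.6 100:0.6,2.2,0.6 150:0.6,2.3,0.6 200:0.6,2.3,0.7 250:- 270:- 300:-
50  20:- 50:- 80:- 100:- 150:- 200:- 250:- 270:- 300:-
55  20:- 50:- 80:- 100:- 150:- 200:- 250:- 270:- 300:-
65  20:- 50:- 80:- 100:- 150:- 200:- 250:- 270:- 300:-
75  20:0.6,1.8,0.5 50:0.6,1.9,0.5 80:0.6,1.9,0.4 100:0.6,2.0,0.4 150:0.5,2.1,0.4 200:- 250:- 270:- 300:-
90  20:0.7,1.7,0.8 50:0.7,1.7,0.8 80:0.6,1.8,0.7 100:0.6,1.8,0.7 150:0.6,1.9,0.6 200:0.5,2.0,0.6 250:0.5,2.1,0.5 270:0.5,2.1,0.5 300:0.5,2.2,0.5
view 55 0.2 False
view 55 0.25 False
view 55 0.3 False
view 65 0.2 True
view 65 0.25 True
view 65 0.3 True
view 75 0.2 True
view 75 0.25 True
view 75 0.3 True
view 90 0.2 True
view 90 0.25 True
view 90 0.3 True
knob [ 0.03940883  0.4633245   2.12369823 -0.66345028  0.16345578  2.445461  ]
```

Run:
```python
from h import *
u=np.array([np.cos(-.2),np.sin(-.2),0])
def rv(a): 
    a=np.radians(a); z=np.array([np.cos(a)*u[0],np.cos(a)*u[1],-np.sin(a)]); return orient(z,np.array([0,0,1.])+ .5*u)
for c,a,r,f in [((.52,.09,.1),90,.30,"c1"),((.51,.20,.1),80,.30,"c2")]:
    env.move_to(tcp(c,rv(a),r),rv(a)); snap("wrist",f)
    print(env.get_joint_pos(),env.get_t())
```

```text
[ 4.43257071e-02  2.53704510e-01  1.63837277e+00 -1.48836325e-04
  1.24988931e+00  1.81631069e+00] 3.225
[ 0.33154071  0.18017888  1.75612137 -0.10150496  1.05687642  2.14623353] 3.8583
```

View pics/c1.png

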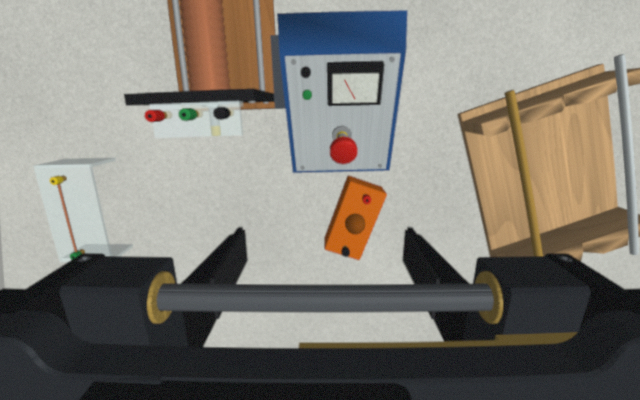

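View pics/c2.png

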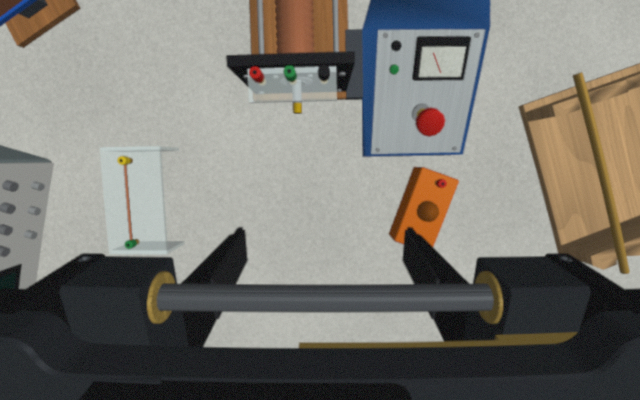

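c1 shows the red knob at (343,150), the green post at (188,114) and the cheek's top edge at row ~97. c2 shows the yellow core tip at (297,107) with its stub running up to about (297,82), and the knob at (430,121). Next are enlarged crops for the edges and the blob measurements.

Run:
```python
from h import *
def blob(im,lo,hi,box):
    x0,y0,x1,y1=box;h=cv2.cvtColor(np.ascontiguousarray(im[y0:y1,x0:x1]),cv2.COLOR_RGB2HSV)
    mk=cv2.inRange(h,lo,hi); 
    if lo[0]==0: mk|=cv2.inRange(h,(172,lo[1],lo[2]),(180,255,255))
    n,l,s,c=cv2.connectedComponentsWithStats(mk);i=1+np.argmax(s[1:,4]);return c[i]+[x0,y0],s[i]
R=((0,160,80),(6,255,255))
c1,m1=load("c1");c2,m2=load("c2")
t,mt=snap("top","top1");s,ms=snap("side","side1")
obs=[]
for im,m,b in [(c1,m1,(320,125,370,175)),(c2,m2,(405,100,455,145)),(t,mt,(285,170,320,210)),(s,ms,(300,185,335,220))]:
    c,st=blob(im,*R,b);print("red",c.round(1),st);obs.append((m,c))
print("knob wrist",tri(*obs[:2]),"all4",tri(*obs))
c,st=blob(c2,(18,120,80),(35,255,255),(285,95,310,120));print("yel",c,st,onz(m2,c,.083))
for nm,im,m,b in [("top",t,mt,(240,165,260,180))]:
    try:
        c,st=blob(im,(18,90,80),(35,255,255),b);print("yel top",c,st,onz(m,c,.083))
    except Exception as e:print(e)
cv2.imwrite("pics/z1.png",cv2.resize(cv2.cvtColor(c2[40:125,225:355],cv2.COLOR_RGB2BGR),None,fx=6,fy=6,interpolation=2))
rk,mr=load("rack1")
cv2.imwrite("pics/z2.png",cv2.resize(cv2.cvtColor(rk[20:290,195:425],cv2.COLOR_RGB2BGR),None,fx=2.2,fy=2.2,interpolation=2))
# rods in rack view
h=cv2.cvtColor(np.ascontiguousarray(rk),cv2.COLOR_RGB2HSV)
for row in range(110,235,20):
    print(row,[tuple(h[row,x]) for x in range(228,300,8)])
```

```text
red [343.2 149.8] [ 11  12  26  26 536]
red [429.9 121.4] [ 12   9  27  26 559]
red [303.1 190.3] [ 13  15  11  12 108]
red [314.2 199.4] [10 10  9  9 59]
knob wrist (array([0.54477095, 0.06023164, 0.11672667]), [np.float64(3.82070525129711e-05), np.float64(3.820705251277184e-05)]) all4 (array([0.54472785, 0.06120311, 0.11886954]), [np.float64(0.0009620066601311657), np.float64(0.00024683533941731743), np.float64(0.0014746124715587898), np.float64(0.0013057249220130474)])
yel [297.05633803 107.53521127] [ 9  8  8 10 71] [0.59898066 0.21833708 0.083     ]
yel top [248.5 172.5] [ 7  6  4  4 16] [0.597315   0.21918133 0.083     ]
110 [(np.uint8(18), np.uint8(64), np.uint8(164)), (np.uint8(17), np.uint8(106), np.uint8(178)), (np.uint8(20), np.uint8(154), np.uint8(171)), (np.uint8(17), np.uint8(105), np.uint8(185)), (np.uint8(16), np.uint8(108), np.uint8(196)), (np.uint8(17), np.uint8(105), np.uint8(184)), (np.uint8(17), np.uint8(107), np.uint8(172)), (np.uint8(17), np.uint8(108), np.uint8(175)), (np.uint8(17), np.uint8(111), np.uint8(173))]
130 [(np.uint8(34), np.uint8(9), np.uint8(188))
[... 1740 characters left out ...]
.uint8(196)), (np.uint8(17), np.uint8(100), np.uint8(169)), (np.uint8(17), np.uint8(110), np.uint8(158)), (np.uint8(21), np.uint8(151), np.uint8(169)), (np.uint8(17), np.uint8(104), np.uint8(169)), (np.uint8(16), np.uint8(104), np.uint8(170)), (np.uint8(17), np.uint8(106), np.uint8(168))]
230 [(np.uint8(39), np.uint8(9), np.uint8(195)), (np.uint8(30), np.uint8(10), np.uint8(80)), (np.uint8(20), np.uint8(7), np.uint8(106)), (np.uint8(39), np.uint8(9), np.uint8(190)), (np.uint8(17), np.uint8(106), np.uint8(182)), (np.uint8(21), np.uint8(152), np.uint8(151)), (np.uint8(17), np.uint8(107), np.uint8(178)), (np.uint8(17), np.uint8(107), np.uint8(191)), (np.uint8(16), np.uint8(105), np.uint8(172))]
```

View pics/z1.png

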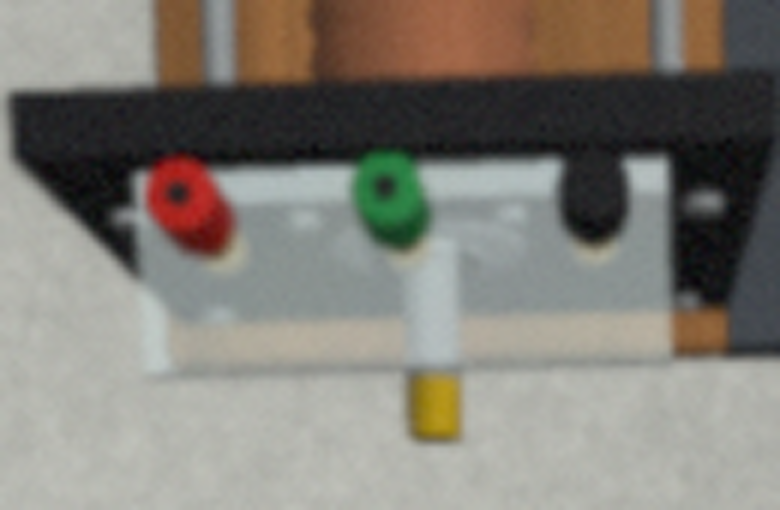

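View pics/z2.png

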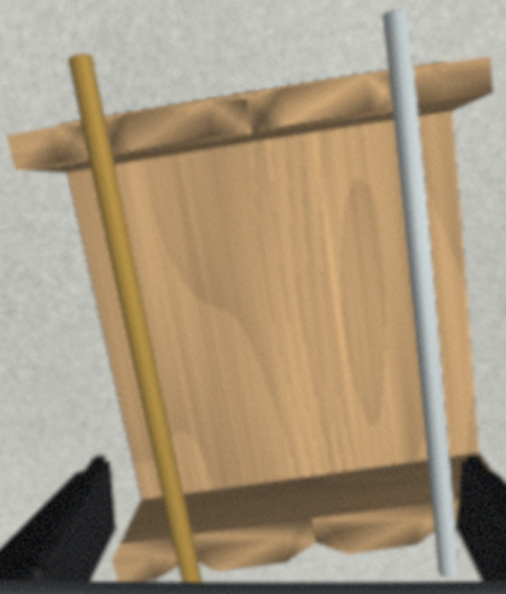

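z1 shows the cheek's front top edge from c2 (227.5,65.8) to (353.7,63.0) and the stub centre-line at column ~297. z2 shows the middle notch apexes' inner edges at about rack1 (309.5,80.5) far and (337.3,255) near.

Run:
```python
from h import *
c2,m2=load("c2");rk,mr=load("rack1")
L=onz(m2,(227.5,65.8),.155);Rr=onz(m2,(353.7,63.),.155)
d=Rr-L;print("cheek",L,Rr,np.linalg.norm(d),"yaw",np.degrees(np.arctan2(d[0],-d[1]))*-1,"mid",(L+Rr)/2)
for z,n,a,b in [(.083,"tip",(435,440),(435,375)),]:
    for p in(a,b): print(n,onz(m2,(225+p[0]/6,40+p[1]/6),z))
q=lambda x,y:(195+x/2.2,20+y/2.2)
f=onz(mr,q(252,133),.075);n=onz(mr,q(313,517),.075);print("apex",f,n,np.linalg.norm(f-n),(f+n)/2,np.degrees(np.arctan2((f-n)[1],(f-n)[0])))
b=[onz(mr,q(*p),.0835) for p in((82,58),(186,575))];a=[onz(mr,q(*p),.0835) for p in((396,14),(448,574))]
for r in(b,a): print("rod",r[0],r[1],np.linalg.norm(r[0]-r[1]),np.degrees(np.arctan2(*(r[0]-r[1])[1::-1])))
fl,fr=onz(mr,q(13,150),.093),onz(mr,q(491,75),.093);print("farboard",fl,fr,np.linalg.norm(fl-fr),(fl+fr)/2,np.degrees(np.arctan2((fl-fr)[1],(fl-fr)[0]))-90)
# tube direction via top image silhouettes
t,mt=load("top1")
```

```text
cheek [0.64472121 0.27979145 0.155     ] [0.61997539 0.14486959 0.155     ] 0.13717238534535456 yaw 10.393025810650657 mid [0.6323483  0.21233052 0.155     ]
tip [0.59147861 0.21930593 0.083     ]
tip [0.60526133 0.21642457 0.083     ]
apex [ 0.53802628 -0.24512742  0.075     ] [ 0.32793291 -0.27783007  0.075     ] 0.21262335197354224 [ 0.4329796  -0.26147874  0.075     ] 8.847527669094783
rod [ 0.57174117 -0.16525106  0.0835    ] [ 0.29457756 -0.20358851  0.0835    ] 0.279802477348061 7.875218131717301
rod [ 0.59049118 -0.31325122  0.0835    ] [ 0.29495403 -0.35713367  0.0835    ] 0.2987772948099939 8.445780889041492
farboard [ 0.52984337 -0.1317008   0.093     ] [ 0.56283345 -0.35705777  0.093     ] 0.22775888458741722 [ 0.54633841 -0.24437928  0.093     ] 8.328390898106022
```

```bash
cat >> h.py <<'E'
PSI=np.radians(-11.)
def U(psi=PSI): return np.array([np.cos(psi),np.sin(psi),0])
def rv(a,psi=PSI):
    u=U(psi);a=np.radians(a);z=np.cos(a)*u-np.sin(a)*np.array([0,0,1.]);return orient(z,np.array([0,0,1.])+.5*u)
def st(tag=""): print(tag,"t%.2f"%env.get_t(),"F",env.get_contact_force().round(1),"g%.3f"%env.get_gripper_width(),"gf%.1f"%env.get_grasp_force(),env.get_eef_pos().round(4))
E
python3 - <<'E'
from h import *
# tube yaw from the top picture
t,mt=load("top1");h=cv2.cvtColor(np.ascontiguousarray(t),cv2.COLOR_RGB2HSV)
for r in (30,60,90,120): print(r,[(x,*h[r,x].tolist()) for x in range(238,312,3)])
k=np.array([.5447,.0608,.118]);u=U();ax=-np.sin(np.radians(25))*u+np.cos(np.radians(25))*np.array([0,0,1]);o=rv(82)
env.set_gripper(.62,30)
env.move_to(tcp(k+ax*.07,o),o); st()
env.servo_line(tcp(k,o),vel=.08); st("at")
env.set_gripper(0,30); st("grip")
env.servo_line(tcp(k-ax*.012,o),vel=.04); st("pushed")
env.set_gripper(.62); st("open")
env.servo_line(tcp(k+ax*.08,o),vel=.15)
im,m=snap("wrist","k2");cv2.imwrite("pics/k2c.png",cv2.resize(im[60:240,220:460,::-1],None,fx=2,fy=2))
st()
E
```

```text
30 [(238, 30, 16, 147), (241, 30, 18, 144), (244, 33, 18, 144), (247, 30, 18, 143), (250, 30, 14, 143), (253, 30, 14, 143), (256, 30, 14, 141), (259, 15, 180, 109), (262, 60, 5, 101), (265, 14, 182, 112), (268, 14, 174, 95), (271, 12, 170, 87), (274, 12, 171, 109), (277, 10, 162, 126), (280, 11, 166, 126), (283, 11, 168, 114), (286, 14, 179, 101), (289, 16, 189, 104), (292, 15, 183, 107), (295, 15, 181, 107), (298, 15, 28, 90), (301, 15, 182, 112), (304, 15, 181, 113), (307, 21, 31, 133), (310, 27, 16, 148)]
60 [(238, 33, 19, 148), (241, 33, 17, 148), (244, 25, 19, 148), (247, 24, 17, 151), (250, 30, 17, 146), (253, 15, 175, 109), (256, 60, 5, 109), (259, 15, 182, 109), (262, 14, 181, 96), (265, 11, 168, 91), (268, 10, 164, 115), (271, 11, 169, 127), (274, 11, 168, 129), (277, 10, 163, 114), (280, 15, 180, 99), (283, 15, 181, 107), (286, 15, 174, 107), (289, 15, 183, 110), (292, 18, 43, 88), (295, 14, 173, 112), (298, 15, 179, 108), (301, 22, 29, 130), (304, 33, 19, 151), (307, 27, 17, 151), (310, 33, 16, 155)]
90 [(238, 27, 17, 150), (241, 27, 17, 149), (244, 27, 16, 142), (247, 15,
[... 643 characters left out ...]
 115), (268, 14, 177, 111), (271, 15, 181, 114), (274, 15, 180, 116), (277, 14, 181, 117), (280, 13, 53, 87), (283, 15, 178, 99), (286, 14, 180, 115), (289, 15, 68, 116), (292, 30, 15, 150), (295, 30, 16, 144), (298, 30, 17, 149), (301, 27, 17, 149), (304, 27, 17, 151), (307, 27, 17, 148), (310, 30, 17, 147)]
 t5.62 F [-0.1  0.1  1.1] g0.620 gf0.0 [0.508  0.0685 0.2407]
at t6.65 F [-0.2  0.1 -0.6] g0.620 gf0.0 [0.5367 0.0624 0.1767]
grip t7.20 F [-0.4  5.3  2.4] g0.353 gf30.0 [0.5367 0.0628 0.1766]
pushed t7.65 F [ 1.3  6.  -1.6] g0.347 gf30.0 [0.5418 0.0618 0.1655]
open t8.32 F [-0.5  0.3 -0.8] g0.621 gf0.0 [0.5416 0.0614 0.1656]
 t9.13 F [-0.2 -0.9 -0.3] g0.619 gf0.0 [0.5035 0.0687 0.2482]
```

View pics/k2c.png

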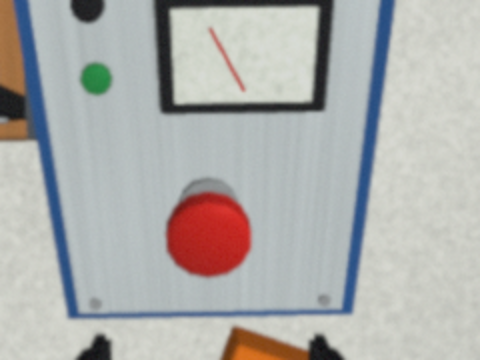

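Run:
```python
from h import *
_,mt=load("top1");_,ms=load("side1")
for z,a,b in [(.03,(262,30),(244,120)),(.03,(298.3,30),(280.3,120)),(.105,(278,30),(260,120))]:
    d=onz(mt,a,z)-onz(mt,b,z);print("yaw",np.degrees(np.arctan2(d[1],d[0])))
def red(im,b):
    x0,y0,x1,y1=b;h=cv2.cvtColor(np.ascontiguousarray(im[y0:y1,x0:x1]),cv2.COLOR_RGB2HSV)
    mk=cv2.inRange(h,(0,160,80),(6,255,255))|cv2.inRange(h,(172,160,80),(180,255,255));s=cv2.moments(mk,True);return np.array([s["m10"]/s["m00"]+x0,s["m01"]/s["m00"]+y0])
u=U();ax=-np.sin(np.radians(25))*u+np.cos(np.radians(25))*np.array([0,0,1]);k=np.array([.5447,.0608,.118])
t,_=snap("top");s,_=snap("side","side2");k2,m2=load("k2")
for n,im,m,b,old in [("top",t,mt,(285,170,320,210),(303.1,190.3)),("side",s,ms,(295,185,335,225),(314.2,199.4)),("w",k2,m2,(290,140,360,210),None)]:
    c=red(im,b);print(n,c.round(1),[proj(m,k-ax*q).round(1).tolist() for q in(0,.008,.012,.016,.024)],old)
cv2.imwrite("pics/s2.png",cv2.resize(s[170:230,280:350,::-1],None,fx=6,fy=6))
```

```text
yaw -9.728434387426534
yaw -10.196536498955004
yaw -9.934883067727833Traceback (most recent call last):
  File "<stdin>", line 11, in <module>
  File "<stdin>", line 7, in red
ZeroDivisionError: float division by zero
```

```bash
sed -i 's/PSI=np.radians(-11.)/PSI=np.radians(-10.1)/' h.py
python3 - <<'E'
from h import *
_,ms=load("side1")
def red(im,b):
    x0,y0,x1,y1=b;h=cv2.cvtColor(np.ascontiguousarray(im[y0:y1,x0:x1]),cv2.COLOR_RGB2HSV)
    mk=cv2.inRange(h,(0,160,80),(6,255,255))|cv2.inRange(h,(172,160,80),(180,255,255));s=cv2.moments(mk,True);return None if not s["m00"] else np.array([s["m10"]/s["m00"]+x0,s["m01"]/s["m00"]+y0])
u=U();ax=-np.sin(np.radians(25))*u+np.cos(np.radians(25))*np.array([0,0,1]);k=np.array([.5447,.0608,.118])
s,_=snap("side","side2");k2,m2=load("k2");c2,mc2=load("c2")
for n,im,m,b in [("side",s,ms,(295,185,335,225)),("w",k2,m2,(290,140,360,210)),("c2",c2,mc2,(405,100,455,145))]:
    c=red(im,b);print(n,c,[proj(m,k-ax*q).round(1).tolist() for q in(0,.008,.012,.016,.024)])
cv2.imwrite("pics/s2.png",cv2.resize(s[170:230,280:350,::-1],None,fx=6,fy=6))
E
```

```text
side [313.08474576 201.38983051] [[314.7, 199.6], [314.0, 200.9], [313.6, 201.5], [313.3, 202.1], [312.6, 203.4]]
w [323.98630137 176.77016743] [[323.7, 185.0], [323.7, 179.7], [323.7, 177.1], [323.6, 174.6], [323.6, 169.8]]
c2 [429.93738819 121.44722719] [[429.8, 121.4], [427.9, 119.4], [426.9, 118.5], [426.0, 117.5], [424.2, 115.6]]
```

View pics/s2.png

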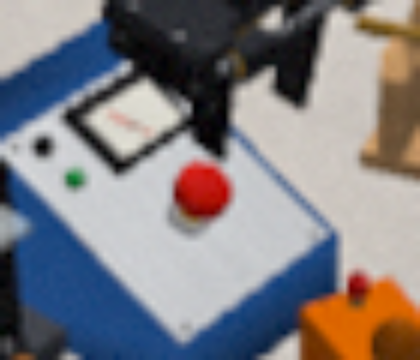

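The side and wrist fits both put the knob 12 mm in, which is stand-by. Next is the stub grasp.

```bash
cat >> h.py <<'E'
MOUTH=np.array([.6284,.2128,.083])
E
python3 - <<'E'
from h import *
u=U();o=rv(35);z=Rot.from_rotvec(o).as_matrix()[:,2]
g=MOUTH-u*.024
p=env.get_eef_pos();r=env.get_ee_rot();q0=env.get_joint_pos()
for back,up in [(.12,.06),(.12,0),(.06,0),(0,0)]:
    q=env.ik(tcp(g-z*back+[0,0,up],o),o);print(back,up,None if q is None else q.round(2))
print(q0.round(2))
E
```

```text
0.12 0.06 None
0.12 0 [ 0.57  0.54  2.25  4.12  0.73 -1.92]
0.06 0 [ 0.49  0.64  2.19  4.    0.73 -1.85]
0 0 [ 0.42  0.73  2.12  3.91  0.73 -1.82]
[ 0.02  0.35  1.95 -0.04  0.7   1.81]
```

Run:
```python
from h import *
u=U();o=rv(35);z=Rot.from_rotvec(o).as_matrix()[:,2]
g=MOUTH-u*.024
env.servo_line(env.get_eef_pos()+[0,0,.1],vel=.25)
q=env.ik(tcp(g-z*.12,o),o);q0=env.get_joint_pos()
if q[3]<2: raise SystemExit(q)
env.set_gripper(.45,40)
env.movej([q[0],.3,q[2],q0[3],.1,q0[5]]);st("A")
env.movej([q[0],.3,q[2],q[3],.1,q[5]]);st("B")
env.movej(q);st("C")
env.servo_line(tcp(g,o),vel=.12);st("D")
snap("wrist","g1");snap("side","g1s")
env.set_gripper(0,40);st("grip")
for d in(.1,.15,.2,.22,.235,.245): print(d,env.ik(tcp(MOUTH-u*d,o),o) is not None)
```

```text
A t11.55 F [0.5 0.3 0.2] g0.451 gf0.0 [0.3511 0.2994 0.22  ]
B t15.00 F [-0.2  0.2  0.5] g0.447 gf0.0 [0.3799 0.2999 0.2364]
C t15.65 F [ 0.5 -1.  -0.4] g0.448 gf0.0 [0.4601 0.243  0.1854]
D t16.80 F [-0.2  0.1  0.2] g0.449 gf0.0 [0.5568 0.2257 0.1172]
grip t17.52 F [-0.7  3.9  2.5] g0.119 gf40.0 [0.5573 0.2258 0.1171]
0.1 True
0.15 True
0.2 True
0.22 True
0.235 True
0.245 True
```

Run:
```python
from h import *
u=U();o=rv(35)
for d in (.06,.15,.235):
    env.servo_line(tcp(MOUTH-u*d,o),vel=.1);st(d);print(env.get_torque().round(2))
print(env.get_joint_pos().round(2))
im,m=snap("wrist","p1");s,ms=snap("side","p1s")
h=cv2.cvtColor(np.ascontiguousarray(im),cv2.COLOR_RGB2HSV)
a=im[20:220,200:460,::-1];b=s[190:290,200:360,::-1]
cv2.imwrite("pics/p1c.png",np.vstack([cv2.resize(a,(390,300)),cv2.resize(b,(390,250))]))
```

```text
0.06 t18.03 F [-6.4  4.3  6.2] g0.117 gf40.0 [0.5211 0.2322 0.117 ]
[0.32 0.04 0.57]
0.15 t19.08 F [-3.3  3.4  0.7] g0.122 gf40.0 [0.433  0.2476 0.1166]
[0.38 0.51 0.52]
0.235 t20.08 F [-2.2  1.6 -1.3] g0.116 gf40.0 [0.3495 0.2624 0.1167]
[0.3  0.7  0.26]
[ 0.79  0.72  2.43  4.11  0.96 -1.57]
```

Run:
```python
from h import *
for f in("g1","p1","g1s","p1s"):
    im,m=load(f);h=cv2.cvtColor(np.ascontiguousarray(im),cv2.COLOR_RGB2HSV)
    mk=cv2.inRange(h,(21,140,60),(33,255,255));n,l,s,c=cv2.connectedComponentsWithStats(mk)
    print(f,[(s[i].tolist(),c[i].round(0).tolist()) for i in range(1,n) if s[i,4]>8])
_,m=load("p1");_,m0=load("g1");u=U();_,ms=load("p1s")
print(proj(m0,MOUTH-u*.037),proj(m,MOUTH-u*.248),proj(ms,MOUTH-u*.248),proj(ms,MOUTH-u*.15))
for d in(.085,.17,.25,.265,.28):
    o=rv(90);q=env.ik(tcp(MOUTH-u*d,o),o);print(d,None if q is None else q.round(2))
q=env.ik(tcp(MOUTH-u*.085+[0,0,.12],o),o);print(q)
```

```text
g1 [([443, 26, 146, 49, 3793], [510.0, 59.0]), ([403, 155, 4, 9, 13], [404.0, 159.0]), ([235, 157, 9, 8, 15], [239.0, 161.0]), ([321, 157, 9, 8, 27], [325.0, 161.0]), ([408, 160, 7, 4, 11], [412.0, 162.0]), ([311, 256, 24, 28, 602], [323.0, 270.0]), ([241, 273, 15, 50, 228], [246.0, 297.0]), ([400, 273, 9, 28, 61], [405.0, 287.0]), ([621, 272, 11, 17, 105], [625.0, 280.0]), ([404, 307, 5, 6, 13], [406.0, 310.0]), ([200, 335, 293, 13, 1411], [380.0, 343.0])]
p1 [([491, 69, 11, 9, 24], [495.0, 74.0]), ([37, 109, 21, 20, 229], [48.0, 118.0]), ([314, 257, 23, 27, 580], [325.0, 271.0]), ([300, 273, 6, 14, 44], [302.0, 279.0]), ([345, 275, 5, 12, 26], [348.0, 280.0]), ([348, 288, 3, 13, 28], [349.0, 294.0]), ([300, 301, 5, 20, 44], [301.0, 312.0]), ([346, 313, 5, 8, 15], [348.0, 316.0]), ([144, 337, 291, 11, 1366], [327.0, 343.0])]
g1s [([238, 154, 46, 28, 377], [261.0, 170.0]), ([224, 282, 5, 6, 19], [226.0, 285.0])]
p1s [([238, 154, 46, 28, 376], [261.0, 170.0]), ([224, 282, 5, 6, 19], [226.0, 284.0])]
[323.89293706 282.15532082] [323.57475901 282.60250991] [325.79403598 260.74410621] [301.81277626 245.49205429]
0.085 [0.28 0.63 1.78 0.   0.73 2.03]
0.17 [0.36 0.56 1.96 0.   0.63 2.1 ]
0.25 [0.45 0.5  2.1  0.   0.54 2.19]
0.265 [0.47 0.49 2.13 0.   0.52 2.21]
0.28 [0.49 0.48 2.15 0.   0.51 2.24]
[0.28409597 0.47362235 1.68140037 0.         0.98656994 2.03117055]
```

View pics/p1c.png

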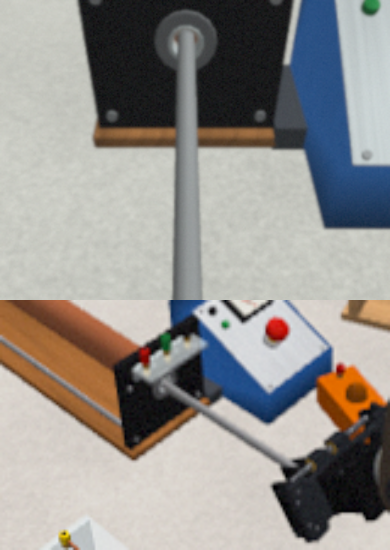

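No slip so far: the wrist part of the crop shows the core running straight into the mouth, and the side part shows it level. About 248 mm is out. Next I'll regrip vertically near the mouth.

Run:
```python
from h import *
u=U();o=rv(90)
env.set_gripper(.45,40);st("open")
for up in(.12,.08,.05):
    try: env.servo_line(env.get_eef_pos()+[0,0,up],vel=.15);break
    except env.IKError: print("no",up)
st("up");q=env.get_joint_pos();print(q.round(2))
g=MOUTH-u*.095
env.movej([q[0],.2,2.2,q[3],.1,q[5]]);st("A")
qt=np.array([.3,.47,1.68,0,.99,2.03])
env.movej([.5,.2,2.2,0,.1,2.1]);st("B")
env.move_to(tcp(g+[0,0,.1],o),o);st("C")
env.servo_line(tcp(g,o),vel=.12);st("D")
snap("side","p2s");im,m=snap("wrist","p2")
env.set_gripper(0,50);st("grip")
```

```text
open t20.93 F [-0.3 -0.5  0.6] g0.450 gf0.0 [0.3494 0.2625 0.1168]
no 0.12
no 0.08
up t21.41 F [0.6 0.4 0.1] g0.448 gf0.0 [0.3495 0.2625 0.1669]
[ 0.79  0.57  2.41  4.22  0.87 -1.75]
A t22.27 F [-0.2 -0.  -1. ] g0.452 gf0.0 [0.3154 0.3903 0.3017]
B t25.77 F [-0.3 -0.7 -1. ] g0.450 gf0.0 [0.3884 0.2873 0.2839]
C t26.59 F [ 0.1 -0.1  0.3] g0.448 gf0.0 [0.5342 0.2296 0.2417]
D t27.57 F [-0.5 -0.  -0.5] g0.450 gf0.0 [0.5351 0.2296 0.1427]
grip t28.31 F [0.5 2.8 1.9] g0.118 gf50.0 [0.535  0.2296 0.1422]
```

Run:
```python
from h import *
u=U();o=rv(90)
env.servo_line(tcp(MOUTH-u*.192,o),vel=.1);st("pulled")
env.servo_line(tcp(MOUTH-u*.192-[0,0,.0045],o),vel=.05);st("lowered to droop")
env.set_gripper(.4,50);st("open")
env.servo_line(tcp(MOUTH-u*.095-[0,0,.002],o),vel=.15);st("fwd")
im,m=snap("wrist","p3")
h=cv2.cvtColor(np.ascontiguousarray(im),cv2.COLOR_RGB2HSV)
s,ms=snap("side","p3s")
env.set_gripper(0,55);st("grip")
hs=cv2.cvtColor(np.ascontiguousarray(s),cv2.COLOR_RGB2HSV)
n,l,sx,c=cv2.connectedComponentsWithStats(cv2.inRange(hs,(19,110,60),(34,255,255)))
print([(sx[i].tolist(),c[i].round(0).tolist()) for i in range(1,n) if sx[i,4]>4])
print([proj(ms,MOUTH-u*d).round(1).tolist() for d in(.345,.338)])
```

```text
pulled t29.43 F [-1.6  0.1 -3.5] g0.113 gf50.0 [0.4395 0.2464 0.1419]
lowered to droop t29.68 F [-0.9 -0.5  2.9] g0.117 gf50.0 [0.4399 0.2464 0.1375]
open t30.36 F [ 0.4 -0.2 -0.6] g0.401 gf0.0 [0.4394 0.2465 0.1375]
fwd t31.16 F [-0.4  0.2 -0.7] g0.404 gf0.0 [0.5342 0.2294 0.1398]
grip t31.83 F [-1.5  2.6  0.3] g0.113 gf55.0 [0.5348 0.2297 0.1401]
[([632, 112, 5, 4, 7], [634.0, 114.0]), ([624, 122, 3, 4, 8], [625.0, 124.0]), ([619, 131, 3, 4, 5], [620.0, 132.0]), ([617, 136, 4, 6, 9], [619.0, 138.0]), ([620, 141, 3, 4, 5], [621.0, 142.0]), ([625, 141, 3, 5, 6], [626.0, 143.0]), ([269, 150, 6, 3, 7], [271.0, 151.0]), ([597, 159, 4, 3, 5], [599.0, 160.0]), ([618, 161, 8, 6, 11], [621.0, 164.0]), ([238, 163, 34, 19, 237], [253.0, 173.0]), ([611, 166, 3, 5, 6], [612.0, 168.0]), ([340, 173, 52, 14, 102], [366.0, 179.0]), ([606, 175, 3, 5, 6], [607.0, 177.0]), ([631, 188, 3, 4, 6], [632.0, 189.0]), ([635, 189, 5, 3, 6], [637.0, 190.0]), ([635, 194, 3, 3, 5], [636.0, 195.0]), ([609, 198, 7, 6, 14], [612.0, 201.0]), ([603, 200, 4, 7, 12], [604.0, 203.0]), ([601, 205, 3, 2, 5], [602.0, 206.0]), ([604, 207, 4, 5, 11], [605.0, 209.0]), ([619, 208, 6, 7, 11], [621.0, 211.0]), ([630, 209, 4, 4, 7], [631.0, 211.0]), ([636, 209, 3, 3, 6], [637.0, 210.0]), ([600, 216, 3, 3, 5], [601.0, 217.0]), ([627, 216, 3, 3, 5], [628.0, 217.0]), ([603, 218, 3, 5, 6], [604.0, 220.0]), ([630, 218, 3, 4, 6], [631.0, 220.0]), ([611, 220, 4, 4, 5], [613.0, 221.0]), ([620, 224, 5, 4, 7], [622.0, 226.0]), ([603, 227, 2, 5, 5], [604.0, 229.0]), ([633, 226, 2, 3, 5], [633.0, 227.0]), ([282, 229, 4, 5, 9], [284.0, 231.0]), ([629, 240, 3, 3, 5], [630.0, 241.0]), ([632, 241, 3, 4, 5], [633.0, 243.0]), ([624, 245, 7, 3, 8], [627.0, 246.0]), ([634, 251, 4, 3, 6], [635.0, 252.0]), ([347, 276, 5, 5, 18], [349.0, 278.0]), ([224, 282, 5, 7, 23], [226.0, 285.0])]
[[351.6, 277.1], [349.6, 275.9]]
```

Run:
```python
from h import *
u=U();o=rv(91.4);Z=np.array([0,0,1.])
for d in(.265,.275,.29,.3,.31): print(d,[env.ik(tcp(MOUTH-u*d+Z*h,o),o) is not None for h in(.0015,.05,.15)])
env.servo_line(tcp(MOUTH-u*.105+Z*.0015,o),o,vel=.04);st("level")
env.servo_line(tcp(MOUTH-u*.2+Z*.0015,o),o,vel=.1);st(.2);print(env.get_torque().round(2))
```

```text
0.265 [True, True, True]
0.275 [True, True, True]
0.29 [True, True, True]
0.3 [True, True, True]
0.31 [True, True, True]
level t32.22 F [-0.3 -0.2 -3.9] g0.111 gf55.0 [0.5262 0.2309 0.1433]
0.2 t33.32 F [ 0.4 -0.6 -3.8] g0.113 gf55.0 [0.4335 0.2476 0.1435]
[0.04 0.01 0.02]
```

Run:
```python
from h import *
u=U();o=rv(91.4);Z=np.array([0,0,1.])
env.servo_line(tcp(MOUTH-u*.308+Z*.0015,o),o,vel=.1);st("out");print(env.get_torque().round(2))
s,ms=snap("side","p4s")
env.servo_line(tcp(MOUTH-u*.308+Z*.14,o),o,vel=.2);st("up")
o2=rv(91.4,0);g2=np.array([.53,.03,.225])
yr=np.radians(8.4);o3=rv(91.4,yr);g3=np.array([.433,-.261,.135])
env.servo_line(tcp(g2,o2),o2,vel=.2);st("mid")
env.servo_line(tcp(g3+Z*.06,o3),o3,vel=.2);st("above");print(env.get_torque().round(2))
env.servo_line(tcp(g3,o3),o3,vel=.1);st("near")
im,m=snap("wrist","p5");s,_=snap("side","p5s");t,_=snap("top","p5t")
cv2.imwrite("pics/p5c.png",np.vstack([cv2.resize(im[:300,120:520,::-1],(400,300)),cv2.resize(s[120:260,320:510,::-1],(400,295))]))
```

```text
out t34.55 F [-0.  -0.6 -4. ] g0.109 gf55.0 [0.3271 0.2666 0.1435]
[ 0.04 -0.02 -0.06]
up t35.44 F [ 1.  -0.7 -4.4] g0.113 gf55.0 [0.3263 0.2663 0.2812]
mid t37.16 F [ 0.1 -0.2 -4.1] g0.114 gf55.0 [0.531  0.0306 0.284 ]
above t38.85 F [-0.6 -1.3 -3.9] g0.115 gf55.0 [ 0.4346 -0.2602  0.2541]
[ 0.02 -0.02 -0.03]
near t39.60 F [ 0.4 -0.2 -4.6] g0.111 gf55.0 [ 0.4347 -0.2608  0.1944]
```

Run:
```python
from h import *
im,m=load("p5");g=cv2.cvtColor(np.ascontiguousarray(im),cv2.COLOR_RGB2HSV)
yr=np.radians(8.4);u=U(yr);c=np.array([.433,-.261,.135])
for s in(.06,.1,.15,.2,.24,.25,.26):
    p=proj(m,c+u*s);r=int(round(p[1]))
    if not 0<=r<400: print(s,p);continue
    row=g[r];mk=(row[:,1]<60)&(np.abs(np.arange(640)-p[0])<25)
    xs=np.where(mk)[0];print(s,p.round(1),"low-sat cols",xs.min() if len(xs) else None,xs.max() if len(xs) else None,len(xs))
print([ [int(r)]+g[int(r),int(proj(m,c+u*.24)[0])].tolist() for r in range(0,60,4)])
# yellow head from top and side cameras
for f in("p5t","p5s"):
    i,mm=load(f);h=cv2.cvtColor(np.ascontiguousarray(i),cv2.COLOR_RGB2HSV);p=proj(mm,c-u*.243);x,y=p.astype(int)
    b=h[max(y-12,0):y+13,x-12:x+13];mk=cv2.inRange(b,(20,150,50),(33,255,255));M=cv2.moments(mk,True)
    print(f,p.round(1),M["m00"],M["m00"] and (M["m10"]/M["m00"]+x-12,M["m01"]/M["m00"]+y-12))
```

```text
0.06 [322.9 151.5] low-sat cols 313 336 24
0.1 [322.9  63.1] low-sat cols 311 337 27
0.15 [322.84859509 -65.40777132]
0.2 [ 322.85062652 -206.63203183]
0.24 [ 322.93951968 -307.05291493]
0.25 [ 322.98411284 -324.91273919]
0.26 [ 323.0418404  -337.31061547]
[[0, 103, 13, 133], [4, 90, 10, 133], [8, 84, 10, 133], [12, 75, 8, 133], [16, 90, 6, 132], [20, 90, 4, 128], [24, 90, 6, 129], [28, 100, 6, 131], [32, 100, 6, 133], [36, 78, 10, 129], [40, 100, 6, 129], [44, 100, 6, 133], [48, 83, 8, 131], [52, 96, 10, 131], [56, 83, 8, 132]]
p5t [437.4 322.9] 0.0 0.0
p5s [449.1 174.7] 0.0 0.0
```

Run:
```python
from h import *
im,m=load("p5");h=cv2.cvtColor(np.ascontiguousarray(im),cv2.COLOR_RGB2HSV)
yr=np.radians(8.4);u=U(yr);v=np.array([-u[1],u[0],0]);c=np.array([.433,-.261,.0835])
for s in(.02,.05,.07,.09):
    for sg in(1,-1):
        p=proj(m,c+u*s+v*.075*sg);r=int(round(p[1]));lo=int(p[0])-22
        row=h[r,lo:lo+45].astype(int)
        mk=((row[:,0]>=19)&(row[:,1]>130)) if sg>0 else (row[:,1]<40)
        xs=np.where(mk)[0]
        if len(xs): x=(xs.min()+xs.max())/2+lo;e=(onz(m,(x,p[1]),.0835)-c)@v*1000;print(s,sg,p.round(1),x,len(xs),"lateral mm %.1f"%e)
        else: print(s,sg,p.round(1),"none")
```

```text
0.02 1 [214.2 197.2] 214.0 17 lateral mm 75.1
0.02 -1 [432.2 197.3] 438.5 26 lateral mm -79.4
0.05 1 [209.3 153.9] 208.5 18 lateral mm 75.5
0.05 -1 [437. 154.] 443.0 27 lateral mm -79.0
0.07 1 [206.  122.9] 205.5 18 lateral mm 75.3
0.07 -1 [440.3 123. ] 446.0 27 lateral mm -78.7
0.09 1 [202.6  90.1] 201.5 18 lateral mm 75.7
0.09 -1 [443.7  90.3] 449.0 26 lateral mm -78.4
```

Run:
```python
from h import *
yr=np.radians(8.4);o=rv(91.4,yr);c=np.array([.433,-.261,0])
env.servo_line(tcp(c+[0,0,.089],o),o,vel=.06);st("low")
z=.089
while z>.079:
    z-=.001;env.servo_line(tcp(c+[0,0,z],o),o,vel=.03);env.dwell(.1);F=env.get_contact_force();print(round(z,4),F.round(1))
    if F[2]>-1.5: break
print(env.get_torque().round(2));st("down")
```

```text
low t40.67 F [-0.6 -0.2 -3.3] g0.117 gf55.0 [ 0.4345 -0.2609  0.1481]
0.088 [ 0.1 -0.5 -3.5]
0.087 [-0.4 -0.1 -4.8]
0.086 [-0.3  1.8  3.6]
[ 0.37  0.2  -0.05]
down t41.72 F [-0.3  1.8  3.6] g0.110 gf55.0 [ 0.4344 -0.2607  0.1452]
```

Run:
```python
from h import *
yr=np.radians(8.4);o=rv(91.4,yr);c=np.array([.433,-.261,0])
env.set_gripper(0,8);st("soft")
env.servo_line(tcp(c+[0,0,.0845],o),o,vel=.02);env.dwell(.2);st("down2");print(env.get_torque().round(2))
env.set_gripper(.3,8);st("open")
env.servo_line(tcp(c+[0,0,.2],o),o,vel=.12);env.dwell(.3);st("up")
im,m=snap("wrist","e1");t,_=snap("top","e1t");s,_=snap("side","e1s")
h=cv2.cvtColor(np.ascontiguousarray(im),cv2.COLOR_RGB2HSV)
u=U(yr);v=np.array([-u[1],u[0],0]);cc=np.array([.433,-.261,.0835])
for sd in(-.05,-.02,.03,.06,.09,.12,.15):
    p=proj(m,cc+u*sd);r=int(round(p[1]))
    if not 0<=r<400: print(sd,p);continue
    row=h[r,int(p[0])-25:int(p[0])+26].astype(int);xs=np.where(row[:,1]<45)[0]
    print(sd,p.round(1),len(xs),xs.size and "lat mm %.1f"%((onz(m,((xs.min()+xs.max())/2+int(p[0])-25,p[1]),.0835)-cc)@v*1000))
```

```text
soft t41.93 F [0.5 2.6 3.2] g0.122 gf8.0 [ 0.4345 -0.2607  0.1451]
down2 t42.38 F [0.2 6.8 4. ] g0.122 gf8.0 [ 0.4343 -0.2603  0.1434]
[ 1.12 -0.02 -0.02]
open t42.94 F [-1.   0.1 -0.1] g0.298 gf0.0 [ 0.4344 -0.2609  0.1435]
up t44.36 F [0.1 0.2 0.8] g0.303 gf0.0 [ 0.4344 -0.2608  0.2586]
-0.05 [323.7 246. ] 13 lat mm 10.2
-0.02 [323.7 216.7] 12 lat mm 0.2
0.03 [323.7 163.2] 13 lat mm 0.6
0.06 [323.7 128.3] 13 lat mm 0.6
0.09 [323.7  91. ] 13 lat mm 0.6
0.12 [323.7  51.4] 14 lat mm 0.9
0.15 [323.7   9.5] 51 lat mm 0.5
```

Run:
```python
from h import *
o=rv(90);env.servo_line(env.get_eef_pos()+[0,0,.08],vel=.2)
env.move_to(np.array([.5,.12,.36]),o)
t,m=snap("top","e2t");s,ms=snap("side","e2s")
h=cv2.cvtColor(np.ascontiguousarray(t),cv2.COLOR_RGB2HSV);yr=np.radians(8.4);u=U(yr);c=np.array([.433,-.261,.0835])
for a in np.r_[np.arange(-.265,-.215,.005),np.arange(.22,.28,.005)]:
    p=proj(m,c+u*a);x,y=np.round(p).astype(int);print("%.3f"%a,p.round(1),[h[y,x+k].tolist() for k in(-1,0,1)])
hs=cv2.cvtColor(np.ascontiguousarray(s),cv2.COLOR_RGB2HSV)
p=proj(ms,c-u*.243);print("side pred",p);st()
```

```text
-0.265 [432.9 326.6] [[30, 17, 148], [27, 17, 148], [33, 17, 149]]
-0.260 [432.6 324.7] [[30, 17, 149], [30, 17, 147], [30, 17, 147]]
-0.255 [432.3 322.9] [[30, 16, 148], [30, 16, 148], [30, 17, 147]]
-0.250 [432.  321.1] [[24, 201, 117], [24, 186, 141], [24, 137, 149]]
-0.245 [431.7 319.2] [[24, 255, 116], [24, 255, 142], [24, 203, 148]]
-0.240 [431.4 317.4] [[23, 115, 84], [23, 123, 114], [23, 157, 141]]
-0.235 [431.1 315.6] [[45, 6, 82], [75, 9, 110], [33, 19, 119]]
-0.230 [430.8 313.7] [[60, 6, 91], [70, 7, 114], [60, 4, 120]]
-0.225 [430.6 311.9] [[70, 8, 99], [75, 4, 115], [60, 6, 120]]
-0.220 [430.3 310.1] [[60, 6, 81], [60, 2, 108], [60, 4, 118]]
-0.215 [430.  308.3] [[60, 3, 90], [60, 7, 115], [60, 6, 120]]
0.220 [405.  155.3] [[75, 6, 89], [60, 4, 115], [45, 12, 131]]
0.225 [404.8 153.6] [[60, 5, 96], [80, 6, 121], [45, 8, 127]]
0.230 [404.5 151.9] [[30, 3, 73], [70, 7, 104], [50, 6, 126]]
0.235 [404.2 150.2] [[70, 9, 85], [60, 5, 111], [60, 4, 122]]
0.240 [403.9 148.5] [[90, 3, 94], [60, 6, 120], [38, 8, 126]]
0.245 [403.7 146.8] [[90, 3, 97], [60, 4, 124], [35, 12, 131]]
0.250 [403.4 145.1] [[34, 15, 119], [40, 6, 118], [50, 11, 134]]
0.255 [403.1 143.4] [[27, 15, 149], [27, 17, 152], [27, 18, 152]]
0.260 [402.8 141.7] [[27, 17, 146], [27, 15, 149], [30, 17, 153]]
0.265 [402.6 140. ] [[30, 16, 142], [27, 16, 147], [33, 17, 148]]
0.270 [402.3 138.3] [[27, 19, 147], [27, 16, 148], [33, 17, 149]]
0.275 [402.  136.6] [[27, 15, 149], [30, 17, 149], [30, 18, 152]]
0.280 [401.7 135. ] [[30, 17, 150], [33, 19, 150], [30, 16, 148]]
side pred [446.4727086  186.19694615]
 t46.60 F [ 0.6 -0.7  0.9] g0.299 gf0.0 [0.5002 0.1191 0.3598]
```

The top view puts the core's ends at -0.251 and +0.250 m from the rack centre, so it is evenly placed. Handing in.

```bash
python3 -c "
from workcell import env
print(env.finish_job(),env.get_t())"
```

```text
the job is handed in; nothing more can be done
the job is handed in; nothing more can be done
```

The switch is at its middle click and the core lies in the rack's middle notches, its ends even to about 1 mm; I handed the job in at about 47 s of the 64 s allowed, and no verdict was shown.

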